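# Reset the cut-length stop to the setting bar

### The arm

A 6-joint arm with a two-finger parallel gripper is mounted at the origin on the work surface. World frame = base frame: x ahead of the robot, y to its left, z up, the work surface at z = 0. Lengths are in m, angles in rad, forces in N, time in s.
With the tool pointing down it reaches from about 0.35 to 0.95 m from the base axis. Payload 17.4 kg.
Tool frame: the origin (TCP) lies at the very end of the fingers, on their centre line; the grasp point (between the pads) lies 19 mm behind it (env.pinch_z is the distance from the TCP to the grasp point, in m); z points along the fingers, y is the line along which they close (so a half turn about z gives the same grasp; the last joint's range is limited). The gripper opens to 93 mm and grips with 3 to 60 N. Pads are 15 mm wide; open, the fingers measure 128 mm over their backs; the gripper's body (75 mm by 188 mm) begins 65 mm behind the grasp point.
Start: joints at [-1.28, 0.116, 1.442, -0, 1.584, -0.038], TCP at [0.218, -0.639, 0.219] pointing down, gripper open.
Joint ranges: [-2.83, 2.83], [-0.83, 2.19], [0.07, 2.5], [-1.14, 4.28], [0.01, 3], [-2.97, 2.97]. Speed limits (rad/s): [1.89, 1.89, 2.22, 3.14, 3.14, 3.14].

### API

Orientations are given as a unit quaternion [w, x, y, z].
In Python, from cell import status, cams, order, env gives the robot as it stands.
- The arm moves only by the tool apply_moves, never from a script. Its argument "deltas" is a list that holds one entry, the list of rows, each a list of 5 numbers: the opening, from -1 (shut) to 1 (fully open), then the shift along the tool's x, y, z in cm, then the turn about the tool's z in rad. A call has exactly 5 rows; each row is the pose to reach, as a shift and turn from the pose commanded when the call began, along the tool's axes at that moment; what a row does not reach only later rows make up. A row lasts 1/8 s, in which the tool goes at most 62.5 mm and 10.7 degrees, less where a joint would pass 70% of its speed; a pose out of reach is approached as far as the arm can. A call with a gripper value outside its range is refused whole. The fingers move at their own pace and stop on an object; "newtons" is the grip in N (left out, the last holds). Time passes only in rows, so rows that repeat a pose let the fingers close, or fill a call up. It gives the time, the measured TCP pose, the force, the opening and the grip force at its end, in the units of the state.
- status.read_state(): the state, without advancing time (a new reading comes with each control period).
- cams.read_camera(name): name is "side" or "top" or "wrist"; returns (picture, depth): 384x512x3 uint8, red, green, blue; 384x512 float32, m along the optical axis (not along the pixel's ray), 0 where there is no reading.
- cams.camera_model(name): a dict with "camera_matrix" (3x3 intrinsics, pixels), "k1" (the pictures are not rectified: a ray, as slopes to the right and down, at radius r is drawn at 1 + k1 r^2 times it, then the intrinsics apply), "rvec" (rotation vector, rad) and "tvec" (3), from world to camera coordinates, as OpenCV has them. Camera axes: x right, y down, z forward; pixel columns grow to the right and rows downward; lengths in m; the calibration is good to about 2 mm. A picture is of the moment at which its call begins: read the wrist's pose just before it. camera_model takes no time and is no camera call; for the wrist camera it gives the pose at the moment of the call.
- order.close_job(): hands the job in; it is judged then, once.
The state is a dict: "clock": time; "joints": joint angles; "dq": joint speeds; "effort": joint torques, N m; "ee_pos": TCP position; "orientation": TCP orientation; "ft_force": force on the tool from outside, world axes, zero at the start; "moment": the same for the moment, N m; "grip_width": opening from 0.0 (shut) to 1.0 (fully open); "grasp_force": force on a finger pad.
Only numpy, scipy, OpenCV 4.12 (cv2) and the standard library are available. Lean on these libraries where they do the work, as an engineer would, in place of code of your own. Each camera call takes 0.05 s, during which the arm holds its last target. There are 200 camera calls.

### The job

Set the sliding stop of the cut-length gauge to the steel setting bar that lies in its channel: push the black clamp lever on the stop round to its free end to release it, push the stop along until the bar is held snug, with no gap, between the stop and the zero plate at the left end, then push the lever back round to its tight end to clamp the stop there. It is all done by pushing with a fingertip: the bar stays down in its channel and is never picked up, and the other things on the bench are left where they are.

Things in the scene. Friction and masses are not known exactly. Their poses are not given: they have to be found in the camera images.
- gauge: cut-length gauge screwed to the bench: aluminium bed 70 wide (x), 24 high, y -235 to 185, with a channel 22 wide between ledges 4 high on its centre line. Origin: bench level on that line; y runs along the bed to the zero plate (robot's left), -x faces the robot; yaw up to 20 deg. Left of the zero plate a hand shear, not used, below 125 high to y = 290, its handle rising to 275 at y = 425
- fence_face (a point): centre of the working face of the zero plate (dark steel, 84 wide, 12 thick, top 54 above the bench; face at y = 170 of the gauge): the point of that face 34 above the bench, on the bed's centre line. Its axes are those of the gauge
- stop_face (a point): centre of the stop's left face, which meets the bar: 34 above the bench, on the bed's centre line. The stop is a grey block 46 long (y: from 0 to 46 to the right of this face) and 84 wide (x: -42 to +42), its flat top 52 above the bench; it spans the bed and hides part of the channel
- stop (a joint): position of the stop along the bed, m: grows towards the zero plate; reads 0 when its face is 260 mm from the zero face. Unclamped it slides with about 5 N of friction and stays where it is left; clamped, it resists more than 25 N
- lever_hub (a point): on the turning axis of the clamp lever (upright, through the middle of the stop's top, 23 mm right of the stop's face, on the bed's centre line), 75.5 above the bench. The hub is 24 across; nothing of the lever is higher than 83
- lever_tip (a point): end of the clamp lever's black arm, 88 mm from the axis. The arm is nearly level, 14 thick over its outer 45 mm with its centre line 75 above the bench (68 to 82), and it stands out over the robot's side of the stop, so that a fingertip can dip beside it
- clamp_lever (a joint): angle of the clamp lever, rad: 0 = free end of its swing (arm towards the robot, 15 degrees to the right of square to the bed), grows clockwise seen from above to 1.31 = tight end (arm 60 degrees to the left of square, towards the zero plate), where it comes to a firm stop. It bites from about 0.8. It turns against about 0.15 N m and stays where it is left
- setting_bar: ground steel setting bar, 20 wide (x), exactly 100 long (y), 12 high, about 0.19 kg, loose in the channel of the gauge between the stop and the zero plate, 5 to 35 mm short of the zero plate at the start. Origin: centre of its underside; axes as the gauge's
- bar_150: spare setting bar 20 x 150 x 12 lying on the bench behind the gauge, not used. Origin: centre of its underside
- bar_60: spare setting bar 20 x 60 x 12 lying behind the gauge, not used. Origin: centre of its underside
- jar: clear screw-top jar, 44 across, 52 high, behind the gauge, not used. Origin: centre of its underside
- tape_roll: black roll of tape lying flat, 68 across, 19 high, on the robot's side of the gauge, not used. Origin: centre of its underside
- stripper: wire stripper lying on the robot's side of the gauge, about 185 long (y), 50 wide, 16 high, not used. Origin: at its pivot, bench level
- caliper: caliper lying on the bench at the left front, 225 long (x), 15 high, not used. Origin: under the middle of its beam
- screwdriver: screwdriver lying at the right, 190 long, not used. Origin: bench level, near its middle
Things that resemble listed ones, but are neither listed nor needed, are in the scene too. Leave any blue or turquoise look-alike of the setting_bar alone.

How it is judged:
By the outcome, as a careful person would: the job done as asked, in the order asked, and still so for the second after the job is handed in, with the robot touching nothing.
It also fails if it takes over 64 s, if anything falls off the work surface, if the arm or the gripper's body presses on something with over 40 N, if the wrist force passes 120 N, or if a joint passes its speed limit or range.

## Working session

There is one attempt and no reset: what is moved stays moved. The work goes in short steps, Python scripts to look and compute and a tool call to move; the robot and the scene stay as the last step left them, time stands still between calls to the robot, and variables do not carry over. Pictures are saved under pics/ and viewed, at most 10 in all, crops included, and the job is handed in when it is done.

Besides the shell and the picture viewer there is one more tool, called after "Call:" as name(argument=value, ...) on one line, values as JSON. apply_moves: Moves the arm, as the interface text tells. Its arguments: {"type":"object","properties":{"deltas":{"type":"array","items":{"type":"array","items":{"type":"array","items":{"type":"number"}}}},"newtons":{"type":"number"}},"required":["deltas"]}

```bash
mkdir -p pics; cat > h.py <<'E'
import numpy as np, cv2
from cell import status, cams, order, env
def model(n):
    m=cams.camera_model(n); return np.array(m["camera_matrix"],float),float(m["k1"]),np.array(m["rvec"],float),np.array(m["tvec"],float)
def snap(n,fn):
    M=model(n); p,d=cams.read_camera(n); cv2.imwrite("pics/"+fn+".png",p[:,:,::-1]); np.savez("pics/"+fn+".npz",p=p,d=d,K=M[0],k=M[1],r=M[2],t=M[3]); return p,d
def pix(fn,uv,z):
    "pixels -> world points on plane(s) z"
    f=np.load("pics/"+fn+".npz"); uv=np.array(uv,float).reshape(-1,1,2)
    s=cv2.undistortPoints(uv,f["K"],np.array([float(f["k"]),0,0,0]))[:,0]
    R=cv2.Rodrigues(f["r"])[0]; c=-R.T@f["t"].ravel(); ray=np.c_[s,np.ones(len(s))]@R
    z=np.broadcast_to(z,len(s)); return c+ray*((z-c[2])/ray[:,2])[:,None]
E
python3 - <<'E'
from h import *
s=status.read_state(); print(s["clock"],s["ee_pos"],s["orientation"],s["grip_width"])
for n in("top","side"):
    p,d=snap(n,n+"0"); K,k,r,t=model(n); print(n,-cv2.Rodrigues(r)[0].T@t.ravel(),K[0,0])
    cv2.imwrite(f"pics/{n}0v.png",cv2.resize(p[:,:,::-1],(800,600),interpolation=cv2.INTER_CUBIC))
E
```

```text
0.0 [ 0.21790621 -0.6386256   0.21789012] [-5.94990089e-04  9.86515282e-01  1.63668076e-01 -7.80846276e-05] 1.0005140665426806
top [ 0.37039078 -0.00961284  1.57430569] 499.9697020918225
side [-0.07200356  1.02392172  0.97627528] 432.900866476494
```

View pics/top0v.png

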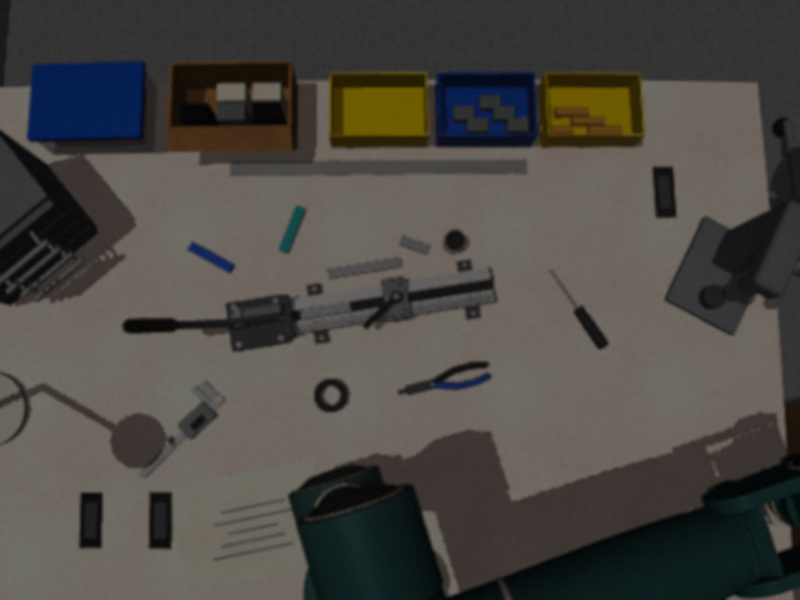

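View pics/side0v.png

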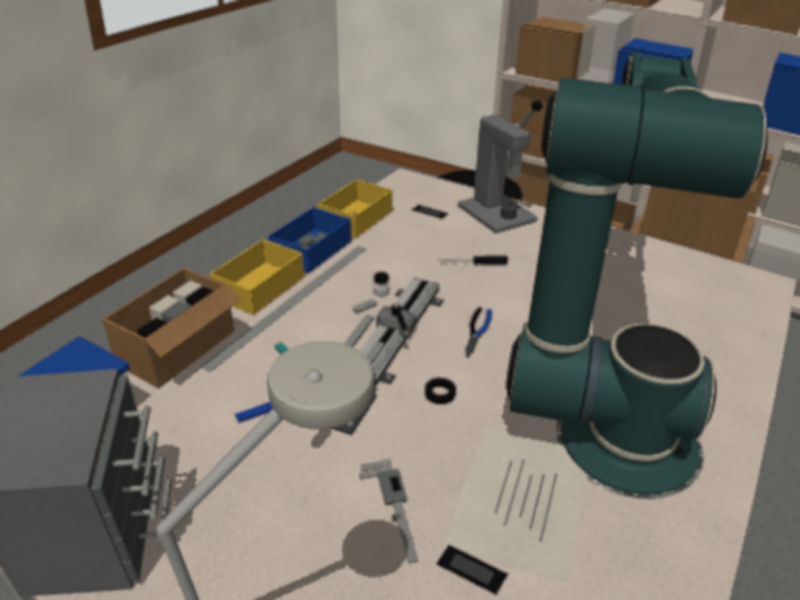

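The top view shows the gauge running from the shear (260,320) to its right end (495,285), with the stop near (397,297), the lever tip near (368,325) and the zero plate near (292,318). In the side view a lamp head partly covers the gauge. I'll enlarge the gauge area.

```bash
python3 - <<'E'
from h import *
f=np.load("pics/top0.npz"); p=f["p"]
c=p[155:235,175:325]; c=cv2.resize(c,None,fx=5.3,fy=5.3,interpolation=cv2.INTER_CUBIC)
c=np.clip(c.astype(float)*1.9,0,255).astype(np.uint8)
cv2.imwrite("pics/topcrop.png",c[:,:,::-1]); print(c.shape)
g=np.load("pics/side0.npz"); print("lamp depth",g["d"][240,205], g["d"][300,110])
s=cv2.undistortPoints(np.array([[[205.,240]],[[175,245]],[[238,245]],[[110,335]]]),g["K"],np.array([float(g["k"]),0,0,0]))[:,0]
R=cv2.Rodrigues(g["r"])[0]
for q,(u,v) in zip(s,[(205,240),(175,245),(238,245),(110,335)]): print((u,v),R.T@(np.r_[q,1]*g["d"][v,u]-g["t"].ravel()))
E
```

```text
(424, 795, 3)
lamp depth 0.6733117 1.2337806
(205, 240) [0.25195014 0.62788841 0.526211  ]
(175, 245) [0.28722333 0.65889817 0.52208615]
(238, 245) [0.20886647 0.59985877 0.51530479]
(110, 335) [0.3658878  0.76541048 0.35517486]
```

View pics/topcrop.png

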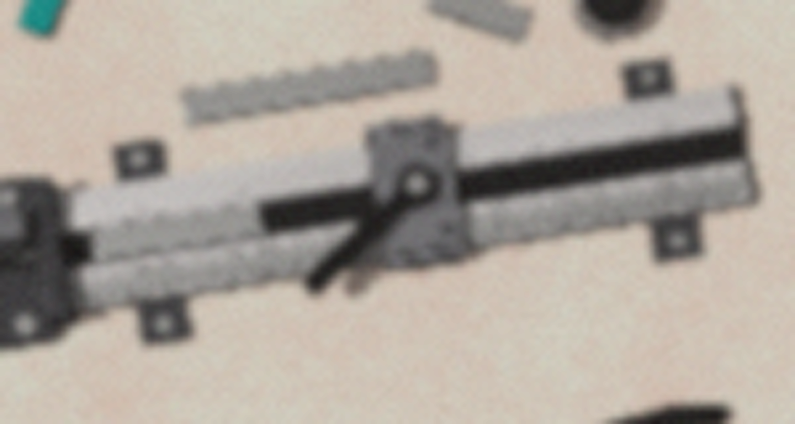

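The crop shows the hub at (418,183), the lever tip at (316,290), the bar from (92,240) to (262,216), and the zero plate face near (72,245). The lever starts at the tight end and the stop's left face runs from (370,130) to (385,262).

```bash
python3 - <<'E'
from h import *
c=lambda *q:[(175+(x+.5)/5.3-.5,155+(y+.5)/5.3-.5) for x,y in q]
hub=pix("top0",c((418,183)),.083)[0]; tip=pix("top0",c((316,290)),.082)[0]
ch=pix("top0",c((745,143),(465,183)),.020); bar=pix("top0",c((92,240),(262,216)),.032)
end=pix("top0",c((738,88),(758,202)),.024); 
zp=pix("top0",c((60,180),(77,312)),.054); st=pix("top0",c((370,130),(387,262)),.052)
for n in("hub","tip","ch","bar","end","zp","st"): print(n,np.round(eval(n),4).tolist())
yv=bar[0]-ch[0]; print("yaw from channel",np.degrees(np.arctan2(-yv[0],yv[1])))
yv=hub-end.mean(0); print("hub-end",np.degrees(np.arctan2(-yv[0],yv[1])))
e=end[0]-end[1];print("end",np.degrees(np.arctan2(e[1],e[0])),np.linalg.norm(e))
for a in(zp,st):
  e=a[0]-a[1];print(np.degrees(np.arctan2(e[1],e[0])),np.linalg.norm(e))
print("tip-hub",np.linalg.norm((tip-hub)[:2]), np.degrees(np.arctan2(*(tip-hub)[[1,0]])))
E
```

```text
hub [0.5729, -0.0521, 0.083]
tip [0.5125, 0.0062, 0.082]
ch [[0.6038, -0.2489, 0.02], [0.5812, -0.0818, 0.02]]
bar [[0.5478, 0.1378, 0.032], [0.5611, 0.0381, 0.032]]
end [[0.6363, -0.2451, 0.024], [0.5678, -0.255, 0.024]]
zp [[0.5804, 0.1543, 0.054], [0.5036, 0.1442, 0.054]]
st [[0.6084, -0.0255, 0.052], [0.5312, -0.0346, 0.052]]
yaw from channel 8.244020869221831
hub-end 8.390585070290355
end 8.256422841657805 0.06922140774577613
7.56092820782762 0.07742336591396795
6.691969889516292 0.07775635636184522
tip-hub 0.08401240742090803 135.9749532320339
```

Measured yaw is about 8.2°, the hub is at (0.573, -0.052), and the stop has about 80 mm to travel. I'll move over with the fingers shut and the tool turned square to the bed.

Call:
apply_moves(deltas=[[[-1, 4.2, -4.2, 0, 0.06], [-1, 8.4, -8.4, 0, 0.12], [-1, 12.6, -12.6, 0, 0.186], [-1, 16.8, -16.8, 0, 0.186], [-1, 21, -21, 0, 0.186]]], newtons=20)

```text
clock: 0.72
ee_pos: [0.3493, -0.3705, 0.2184]
orientation: [-0.0, 0.997, 0.071, 0.0]
ft_force: [0.5, -0.3, 1.5]
grip_width: 0.512
grasp_force: 0.0
```

```bash
cat >> h.py <<'E'
def pose():
    s=status.read_state(); w,x,y,z=s["orientation"]; a=np.arctan2(2*(x*y+w*z),1-2*(y*y+z*z)); return np.array(s["ee_pos"]),a,s
def rows(T,yaw=None,p=None,a=None):
    "targets (world, m) -> tool shift in cm (from commanded pose p,a or the measured one)"
    q,b,s=pose(); p=q if p is None else np.array(p); a=b if a is None else a
    c,n=np.cos(a),np.sin(a); t=0 if yaw is None else a-yaw
    print("pos",np.round(q,4),"yaw",round(b,4),"F",np.round(s["ft_force"],1),"t",round(s["clock"],2))
    for X in np.atleast_2d(T):
        d=X-p; print(np.round([100*(c*d[0]+n*d[1]),100*(n*d[0]-c*d[1]),-100*d[2],t],2).tolist())
E
python3 - <<'E'
from h import *
rows([.545,.022,.2],np.radians(8.2))
E
```

```text
pos [ 0.3493 -0.3705  0.2184] yaw 0.1424 F [ 0.5 -0.3  1.5] t 0.72
[24.94, -36.07, 1.84, -0.0]
```

Call:
apply_moves(deltas=[[[-1, 3.3, -4.8, 0.2, 0], [-1, 6.6, -9.6, 0.4, 0], [-1, 9.9, -14.4, 0.6, 0], [-1, 13.2, -19.2, 0.8, 0], [-1, 16.5, -24, 1, 0]]])

```text
clock: 1.35
ee_pos: [0.4784, -0.1093, 0.2085]
orientation: [0.0, 0.997, 0.071, 0.0]
ft_force: [1.0, -0.8, -0.4]
grip_width: 0.008
grasp_force: 0.0
```

```bash
python3 - <<'E'
from h import *
rows([.545,.022,.2],np.radians(8.2))
p,d=snap("wrist","w1"); K,k,r,t=model("wrist"); print(-cv2.Rodrigues(r)[0].T@t.ravel())
c=cv2.resize(p[:,:,::-1],(800,600),interpolation=cv2.INTER_CUBIC); cv2.imwrite("pics/w1v.png",np.clip(c*1.7,0,255).astype(np.uint8))
E
```

```text
pos [ 0.4784 -0.1093  0.2085] yaw 0.1428 F [ 1.  -0.8 -0.4] t 1.35
[8.46, -12.05, 0.85, -0.0]
[ 0.55027863 -0.09461253  0.37330915]
```

View pics/w1v.png

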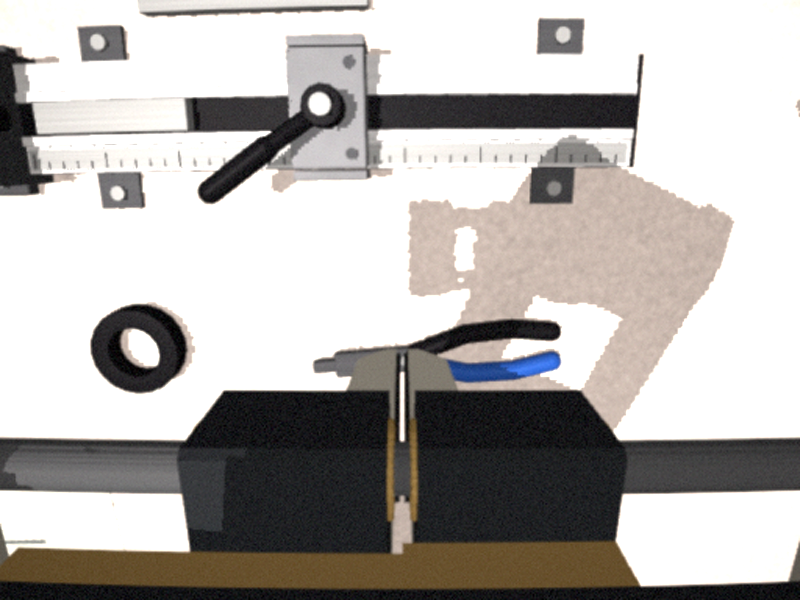

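The wrist view shows the hub at (321,104), the lever tip end at (205,194), the stop's top from u=288 to 366, the bar from (33,116) to (191,114), and the channel's right end at (637,111). The channel is parallel to the image rows, so the yaw is right.

```bash
python3 - <<'E'
from h import *
w=lambda *q:[((x+.5)*.64-.5,(y+.5)*.64-.5) for x,y in q]
hub=pix("w1",w((321,104)),.083)[0]; tip=pix("w1",w((205,194)),.075)[0]
ch=pix("w1",w((637,111),(370,110)),.020); bar=pix("w1",w((33,116),(191,114)),.032)
st=pix("w1",w((288,40),(289,178),(366,40),(367,178)),.052); zp=pix("w1",w((16,48),(16,188)),[.054,.054])
for n in("hub","tip","ch","bar","st","zp"): print(n,np.round(eval(n),4).tolist())
e=ch[1]-ch[0]; print("yaw",np.degrees(np.arctan2(-e[0],e[1])))
e=st[1]-st[0]; e2=tip-hub; print("st",np.degrees(np.arctan2(-e[1],-e[0])),"tip",np.linalg.norm(e2[:2]),np.degrees(np.arctan2(e2[1],e2[0])))
B=np.array([[np.cos(np.radians(8.2)),np.sin(np.radians(8.2))],[-np.sin(np.radians(8.2)),np.cos(np.radians(8.2))]])
for n in("tip","ch","bar","st","zp"): print(n,"rel hub, bed axes",np.round((np.atleast_2d(eval(n))-hub)[:,:2]@B.T,4).tolist())
E
```

```text
hub [0.572, -0.0523, 0.083]
tip [0.5146, 0.0103, 0.075]
ch [[0.6033, -0.2484, 0.02], [0.5778, -0.0742, 0.02]]
bar [[0.5446, 0.1411, 0.032], [0.5589, 0.0377, 0.032]]
st [[0.607, -0.0244, 0.052], [0.5289, -0.0323, 0.052], [0.6132, -0.0692, 0.052], [0.5356, -0.0798, 0.052]]
zp [[0.5825, 0.1353, 0.054], [0.5, 0.1378, 0.054]]
yaw 8.32807825436429
st 5.743061728495269 tip 0.08489690977249188 132.48523870705884
tip rel hub, bed axes [[-0.0478, 0.0701]]
ch rel hub, bed axes [[0.003, -0.1986], [0.0027, -0.0226]]
bar rel hub, bed axes [[0.0005, 0.1952], [-0.0001, 0.0909]]
st rel hub, bed axes [[0.0386, 0.0225], [-0.0398, 0.0259], [0.0384, -0.0227], [-0.0399, -0.022]]
zp rel hub, bed axes [[0.0372, 0.1842], [-0.0442, 0.1984]]
```

```bash
cat >> h.py <<'E'
Y=np.radians(8.25); HUB=np.array([.572,-.0522])
def W(b,z,hub=HUB): # bed offsets from hub (mm) -> world
    b=np.array(b)/1000; return np.r_[hub+[np.cos(Y)*b[0]-np.sin(Y)*b[1],np.sin(Y)*b[0]+np.cos(Y)*b[1]],z]
def finger(phi,side,gap=0,r=68):
    "finger centre touching the arm at phi deg left of square; side=+1: finger on the left of it, -1 right"
    f=np.radians(phi); d=np.array([-np.cos(f),np.sin(f)]); n=side*np.array([np.sin(f),np.cos(f)])
    cx=7.5*np.clip(n[0]/.15,-1,1); return r*d+(7+gap)*n+[cx,17.5*np.sign(n[1])]
E
python3 - <<'E'
from h import *
A=W(finger(60,1,10),.10); rows([A,A-[0,0,.04]],Y)
print("then from there:"); P=A-[0,0,.04]
rows([W(finger(f,1),.06) for f in (60,52.5,45,37.5,30,22.5,15,7.5,0,-7.5,-15,-17)],Y,P,Y)
E
```

```text
pos [ 0.4803 -0.1044  0.2081] yaw 0.1458 F [ 1.3  2.1 -0.6] t 1.4
[8.67, -12.33, 10.81, 0.0]
[8.67, -12.33, 14.81, 0.0]
then from there:
pos [ 0.4803 -0.1044  0.2081] yaw 0.1458 F [ 1.3  2.1 -0.6] t 1.4
[-0.87, 0.5, 0.0, 0.0]
[-1.66, 0.92, 0.0, 0.0]
[-2.39, 1.44, 0.0, 0.0]
[-3.04, 2.04, 0.0, 0.0]
[-3.61, 2.73, 0.0, 0.0]
[-4.09, 3.49, 0.0, 0.0]
[-4.46, 4.3, 0.0, 0.0]
[-4.82, 5.16, 0.0, 0.0]
[-5.62, 6.04, 0.0, 0.0]
[-6.31, 6.93, 0.0, 0.0]
[-6.32, 7.82, 0.0, 0.0]
[-6.28, 8.06, 0.0, 0.0]
```

Call:
apply_moves(deltas=[[[-1, 3, -4.1, 0, 0], [-1, 6, -8.2, 2, 0], [-1, 8.67, -12.3, 6, 0], [-1, 8.67, -12.3, 10.8, 0], [-1, 8.67, -12.3, 10.8, 0]]])

```text
clock: 2.02
ee_pos: [0.5445, 0.0232, 0.0972]
orientation: [-0.0, 0.997, 0.072, -0.003]
ft_force: [0.1, 0.2, -0.0]
grip_width: 0.004
grasp_force: 0.0
```

```bash
python3 - <<'E'
from h import *
A=W(finger(60,1,10),.06); rows([A],Y)
E
```

```text
pos [0.5445 0.0232 0.0972] yaw 0.1437 F [ 0.1  0.2 -0. ] t 2.02
[0.47, -0.63, 3.72, -0.0]
```

Call:
apply_moves(deltas=[[[-1, 0.47, -0.63, 0, 0], [-1, 0.47, -0.63, 2, 0], [-1, 0.47, -0.63, 3.7, 0], [-1, 0.47, -0.63, 3.7, 0], [-1, 0.47, -0.63, 3.7, 0]]])

```text
clock: 2.65
ee_pos: [0.5502, 0.0296, 0.0639]
orientation: [0.0, 0.997, 0.071, 0.0]
ft_force: [0.1, 0.4, -0.9]
grip_width: 0.008
grasp_force: 0.0
```

```bash
python3 - <<'E'
from h import *
rows([W(finger(f,1),.06) for f in (60,52.5,45,37.5,30,22.5,15,7.5,0,-7.5,-15,-17)],Y)
E
```

```text
pos [0.5502 0.0296 0.0639] yaw 0.1426 F [ 0.1  0.4 -0.9] t 2.65
[-1.06, 0.42, 0.39, -0.0]
[-1.85, 0.84, 0.39, -0.0]
[-2.58, 1.36, 0.39, -0.0]
[-3.24, 1.97, 0.39, -0.0]
[-3.8, 2.66, 0.39, -0.0]
[-4.28, 3.41, 0.39, -0.0]
[-4.65, 4.23, 0.39, -0.0]
[-5.01, 5.08, 0.39, -0.0]
[-5.81, 5.97, 0.39, -0.0]
[-6.5, 6.86, 0.39, -0.0]
[-6.51, 7.75, 0.39, -0.0]
[-6.47, 7.99, 0.39, -0.0]
```

Call:
apply_moves(deltas=[[[-1, -0.5, 0.2, 0.2, 0], [-1, -1.06, 0.42, 0.3, 0], [-1, -1.85, 0.84, 0.3, 0], [-1, -2.58, 1.36, 0.3, 0], [-1, -3.24, 1.97, 0.3, 0]]])

```text
clock: 3.28
ee_pos: [0.5205, 0.0052, 0.0609]
orientation: [-0.0, 0.997, 0.071, 0.0]
ft_force: [2.8, 0.8, 0.6]
grip_width: 0.005
grasp_force: 1.0
```

```bash
python3 - <<'E'
from h import *
rows([W(finger(f,1),.06) for f in (22.5,15,7.5,0,-7.5,-15,-17)],Y)
E
```

```text
pos [0.5205 0.0052 0.0609] yaw 0.1428 F [2.8 0.8 0.6] t 3.27
[-0.99, 1.42, 0.09, -0.0]
[-1.36, 2.24, 0.09, -0.0]
[-1.72, 3.09, 0.09, -0.0]
[-2.52, 3.97, 0.09, -0.0]
[-3.21, 4.87, 0.09, -0.0]
[-3.22, 5.76, 0.09, -0.0]
[-3.18, 5.99, 0.09, -0.0]
```

Call:
apply_moves(deltas=[[[-1, -0.7, 0.6, 0, 0], [-1, -1.1, 1.4, 0, 0], [-1, -1.5, 2.2, 0, 0], [-1, -1.9, 3.0, 0, 0], [-1, -2.4, 3.9, 0, 0]]])

```text
clock: 3.9
ee_pos: [0.5026, -0.037, 0.0606]
orientation: [0.0, 0.997, 0.071, 0.0]
ft_force: [1.3, 2.2, 0.2]
grip_width: 0.003
grasp_force: 1.0
```

```bash
python3 - <<'E'
from h import *
rows([W(finger(f,1),.06) for f in (-7.5,-12,-15,-17)],Y)
E
```

```text
pos [ 0.5026 -0.037   0.0606] yaw 0.1428 F [1.3 2.2 0.2] t 3.9
[-0.83, 0.94, 0.06, -0.0]
[-0.89, 1.48, 0.06, -0.0]
[-0.84, 1.83, 0.06, -0.0]
[-0.8, 2.07, 0.06, -0.0]
```

Call:
apply_moves(deltas=[[[-1, -0.4, 0.6, 0, 0], [-1, -0.6, 1.1, 0, 0], [-1, -0.6, 1.5, 0, 0], [-1, -0.6, 1.7, 0, 0], [-1, -0.6, 1.7, 0, 0]]])

```text
clock: 4.53
ee_pos: [0.4992, -0.0542, 0.0606]
orientation: [0.0, 0.997, 0.071, -0.0]
ft_force: [-0.0, 0.5, 0.1]
grip_width: 0.004
grasp_force: 0.3
```

```bash
python3 - <<'E'
from h import *
rows([W(finger(f,1),.06) for f in (-12,-15,-17)],Y)
E
```

```text
pos [ 0.4992 -0.0542  0.0606] yaw 0.1427 F [-0.   0.5  0.1] t 4.53
[-0.31, -0.17, 0.06, -0.0]
[-0.26, 0.18, 0.06, -0.0]
[-0.22, 0.42, 0.06, -0.0]
```

Nudging the lever on until its end stop shows up as force.

Call:
apply_moves(deltas=[[[-1, 0, 0.1, 0, 0], [-1, 0, 0.2, 0, 0], [-1, 0, 0.3, 0, 0], [-1, 0, 0.3, 0, 0], [-1, 0, 0.3, 0, 0]]])

```text
clock: 5.15
ee_pos: [0.4996, -0.0571, 0.0607]
orientation: [0.0, 0.997, 0.071, -0.0]
ft_force: [0.7, 2.7, -0.3]
grip_width: 0.005
grasp_force: 0.7
```

```bash
python3 - <<'E'
from h import *
rows([W(finger(f,1),.06) for f in (-15,-17)],Y)
p,d=snap("wrist","w2")
cv2.imwrite("pics/w2v.png",np.clip(cv2.resize(p[:,:,::-1],(800,600),interpolation=cv2.INTER_CUBIC)*1.7,0,255).astype(np.uint8))
E
```

```text
pos [ 0.4996 -0.0571  0.0607] yaw 0.1428 F [ 0.7  2.7 -0.3] t 5.15
[-0.26, -0.11, 0.07, -0.0]
[-0.22, 0.13, 0.07, -0.0]
```

View pics/w2v.png

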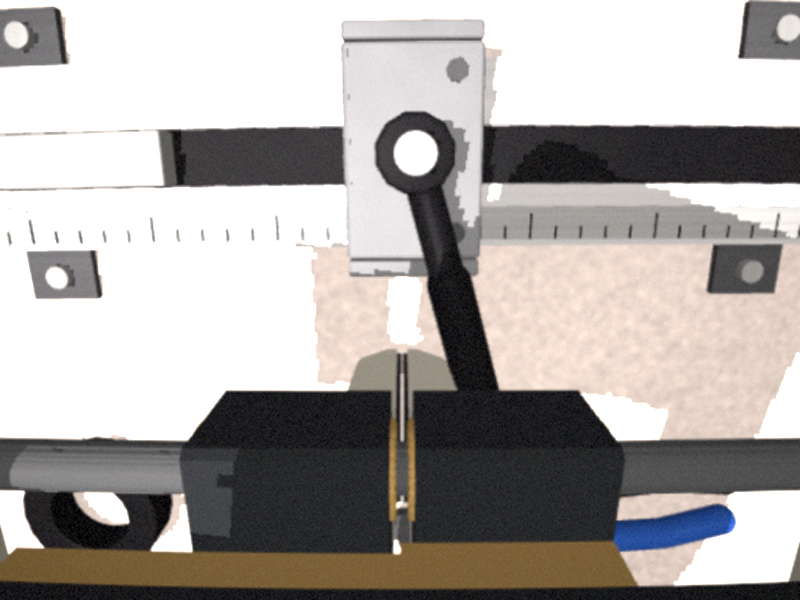

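The lever now points about 15° right of square (hub (415,153), arm passing (477,390)), so it is at or very near the free end. One last nudge to confirm.

Call:
apply_moves(deltas=[[[-1, 0, 0.1, 0, 0], [-1, 0, 0.2, 0, 0], [-1, 0, 0.2, 0, 0], [-1, 0, 0.2, 0, 0], [-1, 0, 0.2, 0, 0]]])

```text
clock: 5.82
ee_pos: [0.4998, -0.0589, 0.0606]
orientation: [-0.0, 0.997, 0.071, 0.0]
ft_force: [0.6, 5.2, 0.9]
grip_width: 0.009
grasp_force: 2.1
```

The force rose to 5 N, so it is at the end. Now backing off, lifting, and going round to the right face of the stop.

```bash
python3 - <<'E'
from h import *
rows([W((0,-54),.11),W((0,-54),.040),W((0,-41),.04)],Y)
E
```

```text
pos [ 0.4998 -0.0589  0.0606] yaw 0.1428 F [0.6 5.2 0.9] t 5.83
[7.24, 5.76, -4.94, -0.0]
[7.24, 5.76, 2.06, -0.0]
[7.24, 4.46, 2.06, -0.0]
```

Call:
apply_moves(deltas=[[[-1, 0, -0.6, 0, 0], [-1, 0, -0.8, -2, 0], [-1, 0, -0.8, -5.5, 0], [-1, 2, 1, -5.5, 0], [-1, 6, 4, -5.5, 0]]])

```text
clock: 6.45
ee_pos: [0.5659, -0.0903, 0.1185]
orientation: [0.001, 0.997, 0.072, 0.002]
ft_force: [0.6, 0.8, 0.5]
grip_width: 0.008
grasp_force: 0.0
```

```bash
python3 - <<'E'
from h import *
rows([W((0,-54),.11),W((0,-54),.040),W((0,-41),.04)],Y)
E
```

```text
pos [ 0.5659 -0.0903  0.1185] yaw 0.1436 F [0.6 0.8 0.5] t 6.45
[1.15, 1.71, 0.85, -0.0]
[1.15, 1.71, 7.85, -0.0]
[1.15, 0.41, 7.85, -0.0]
```

Call:
apply_moves(deltas=[[[-1, 1.0, 1.8, 0, 0], [-1, 1.0, 1.8, 2, 0], [-1, 1.0, 1.8, 5, 0], [-1, 1.0, 1.8, 7.7, 0], [-1, 1.0, 1.8, 7.7, 0]]])

```text
clock: 7.08
ee_pos: [0.5752, -0.1056, 0.0363]
orientation: [-0.001, 0.997, 0.071, -0.002]
ft_force: [-0.7, 0.4, 1.4]
grip_width: 0.004
grasp_force: 0.0
```

```bash
python3 - <<'E'
from h import *
rows([W((0,-54),.040),W((0,-41),.04),W((0,-41+65),.04),W((0,-41+80),.04)],Y)
E
```

```text
pos [ 0.5752 -0.1056  0.0363] yaw 0.1431 F [-0.7  0.4  1.4] t 7.08
[0.45, 0.07, -0.37, -0.0]
[0.45, -1.23, -0.37, -0.0]
[0.44, -7.73, -0.37, -0.0]
[0.44, -9.23, -0.37, -0.0]
```

Call:
apply_moves(deltas=[[[-1, 0.4, -1.0, -0.2, 0], [-1, 0.4, -2.0, -0.2, 0], [-1, 0.4, -3.0, -0.2, 0], [-1, 0.4, -4.0, -0.2, 0], [-1, 0.4, -5.0, -0.2, 0]]])

```text
clock: 7.7
ee_pos: [0.5748, -0.056, 0.0421]
orientation: [0.001, 0.997, 0.071, 0.001]
ft_force: [0.9, -5.2, 4.9]
grip_width: 0.006
grasp_force: 2.8
```

Call:
apply_moves(deltas=[[[-1, 0, -0.5, 0, 0], [-1, 0, -1.0, 0, 0], [-1, 0, -1.5, 0, 0], [-1, 0, -2.0, 0, 0], [-1, 0, -2.5, 0, 0]]])

```text
clock: 8.32
ee_pos: [0.571, -0.0316, 0.0415]
orientation: [0.0, 0.997, 0.071, 0.001]
ft_force: [0.4, -5.4, 3.9]
grip_width: 0.005
grasp_force: 2.7
```

```bash
python3 - <<'E'
from h import *
rows([W((0,-41+65),.04),W((0,-41+80),.04)],Y)
E
```

```text
pos [ 0.571  -0.0316  0.0415] yaw 0.1429 F [ 0.4 -5.4  3.9] t 8.32
[-0.2, -0.34, 0.15, -0.0]
[-0.2, -1.84, 0.15, -0.0]
```

Call:
apply_moves(deltas=[[[-1, 0, -0.3, 0, 0], [-1, 0, -0.6, 0, 0], [-1, 0, -0.9, 0, 0], [-1, 0, -1.1, 0, 0], [-1, 0, -1.3, 0, 0]]])

```text
clock: 8.95
ee_pos: [0.569, -0.0189, 0.041]
orientation: [0.0, 0.997, 0.071, 0.0]
ft_force: [0.4, -6.2, 3.8]
grip_width: 0.007
grasp_force: 3.4
```

Call:
apply_moves(deltas=[[[-1, 0, -0.1, 0, 0], [-1, 0, -0.2, 0, 0], [-1, 0, -0.2, 0, 0], [-1, 0, -0.2, 0, 0], [-1, 0, -0.2, 0, 0]]])

```text
clock: 9.57
ee_pos: [0.5687, -0.0169, 0.041]
orientation: [0.0, 0.997, 0.071, 0.0]
ft_force: [0.6, -4.6, 4.9]
grip_width: 0.005
grasp_force: 2.8
```

Call:
apply_moves(deltas=[[[-1, 0, -0.1, 0, 0], [-1, 0, -0.2, 0, 0], [-1, 0, -0.3, 0, 0], [-1, 0, -0.3, 0, 0], [-1, 0, -0.3, 0, 0]]])

```text
clock: 10.2
ee_pos: [0.5683, -0.014, 0.041]
orientation: [0.0, 0.997, 0.071, 0.0]
ft_force: [0.6, -5.1, 4.4]
grip_width: 0.004
grasp_force: 2.9
```

Call:
apply_moves(deltas=[[[-1, 0, -0.1, 0, 0], [-1, 0, -0.2, 0, 0], [-1, 0, -0.2, 0, 0], [-1, 0, -0.2, 0, 0], [-1, 0, -0.2, 0, 0]]])

```text
clock: 10.82
ee_pos: [0.568, -0.012, 0.041]
orientation: [0.0, 0.997, 0.071, 0.0]
ft_force: [0.2, -5.1, 3.8]
grip_width: 0.001
grasp_force: 2.9
```

Call:
apply_moves(deltas=[[[-1, 0, -0.1, 0, 0], [-1, 0, -0.2, 0, 0], [-1, 0, -0.2, 0, 0], [-1, 0, -0.2, 0, 0], [-1, 0, -0.2, 0, 0]]])

```text
clock: 11.45
ee_pos: [0.5677, -0.01, 0.041]
orientation: [0.0, 0.997, 0.071, 0.0]
ft_force: [0.4, -5.5, 4.9]
grip_width: 0.003
grasp_force: 2.9
```

Call:
apply_moves(deltas=[[[-1, 0, -0.1, 0, 0], [-1, 0, -0.2, 0, 0], [-1, 0, -0.2, 0, 0], [-1, 0, -0.2, 0, 0], [-1, 0, -0.2, 0, 0]]])

```text
clock: 12.08
ee_pos: [0.5674, -0.008, 0.041]
orientation: [0.0, 0.997, 0.071, 0.0]
ft_force: [0.1, -5.1, 4.7]
grip_width: 0.004
grasp_force: 2.9
```

```bash
python3 - <<'E'
from h import *
rows([W((0,-41+80),.04)],Y)
p,d=snap("wrist","w3")
cv2.imwrite("pics/w3v.png",np.clip(cv2.resize(p[:,:,::-1],(800,600),interpolation=cv2.INTER_CUBIC)*1.3,0,255).astype(np.uint8))
E
```

```text
pos [ 0.5674 -0.008   0.041 ] yaw 0.1428 F [ 0.1 -5.1  4.7] t 12.07
[-0.18, 0.54, 0.1, -0.0]
```

View pics/w3v.png

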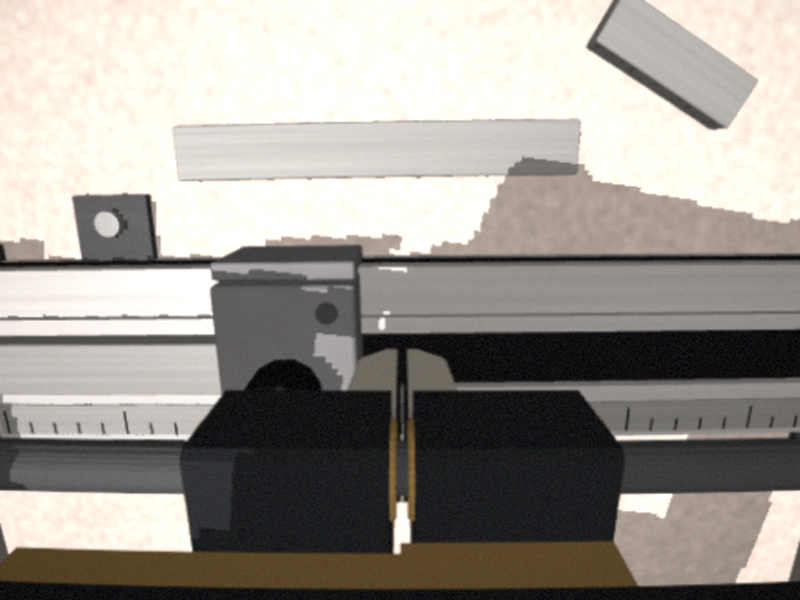

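The bar is against the stop's left face (about (215,370)); the zero plate is out of view to the left. Continuing in small steps until the force rises.

Call:
apply_moves(deltas=[[[-1, 0, -0.1, 0, 0], [-1, 0, -0.2, 0, 0], [-1, 0, -0.2, 0, 0], [-1, 0, -0.2, 0, 0], [-1, 0, -0.2, 0, 0]]])

```text
clock: 12.75
ee_pos: [0.5671, -0.0061, 0.041]
orientation: [0.0, 0.997, 0.071, 0.0]
ft_force: [-0.6, -5.9, 4.5]
grip_width: 0.006
grasp_force: 2.9
```

Call:
apply_moves(deltas=[[[-1, 0, -0.1, 0, 0], [-1, 0, -0.2, 0, 0], [-1, 0, -0.2, 0, 0], [-1, 0, -0.2, 0, 0], [-1, 0, -0.2, 0, 0]]])

```text
clock: 13.38
ee_pos: [0.5668, -0.0041, 0.041]
orientation: [0.0, 0.997, 0.071, 0.0]
ft_force: [0.4, -5.9, 5.1]
grip_width: 0.004
grasp_force: 2.9
```

```bash
python3 - <<'E'
from h import *
w=lambda *q:[((x+.5)*.64-.5,(y+.5)*.64-.5) for x,y in q]
st=pix("w3",w((213,285),(358,285)),.052)
B=np.array([[np.cos(Y),np.sin(Y)],[-np.sin(Y),np.cos(Y)]])
print("w3 stop L/R rel old hub",((st[:,:2]-HUB)@B.T).round(4).tolist())
zf=np.array([.5442,.1509])-HUB; print("zero face",B@zf)
z0=pix("top0",[(175+67/5.3,155+245/5.3)],.054)[0,:2]; print(B@(z0-HUB))
E
```

```text
w3 stop L/R rel old hub [[0.0355, 0.103], [0.0354, 0.0578]]
zero face [0.00163104 0.20498729]
[-0.00162634  0.2033871 ]
```

Call:
apply_moves(deltas=[[[-1, 0, -0.1, 0, 0], [-1, 0, -0.2, 0, 0], [-1, 0, -0.2, 0, 0], [-1, 0, -0.2, 0, 0], [-1, 0, -0.2, 0, 0]]])

```text
clock: 14.0
ee_pos: [0.5666, -0.0029, 0.041]
orientation: [0.001, 0.997, 0.071, 0.0]
ft_force: [1.4, -12.1, 3.5]
grip_width: 0.009
grasp_force: 6.1
```

Call:
apply_moves(deltas=[[[-1, 0, -0.1, 0, 0], [-1, 0, -0.15, 0, 0], [-1, 0, -0.15, 0, 0], [-1, 0, -0.15, 0, 0], [-1, 0, -0.15, 0, 0]]])

```text
clock: 14.62
ee_pos: [0.5666, -0.0026, 0.0411]
orientation: [0.002, 0.997, 0.071, 0.0]
ft_force: [2.4, -22.3, 3.0]
grip_width: 0.003
grasp_force: 11.2
```

It is blocked at 22 N, so the bar is snug. Retreating and lifting, then another look.

Call:
apply_moves(deltas=[[[-1, 0, 1.0, 0, 0], [-1, 0, 2.5, 0, 0], [-1, 0, 2.5, -4, 0], [-1, -3, 2.5, -9, 0], [-1, -6, 2.5, -12, 0]]])

```text
clock: 15.25
ee_pos: [0.51, -0.0342, 0.1627]
orientation: [-0.0, 0.997, 0.071, 0.001]
ft_force: [1.4, -0.2, 0.3]
grip_width: 0.008
grasp_force: 0.0
```

Call:
apply_moves(deltas=[[[-1, -4, -2, 0, 0], [-1, -5, -3, 0, 0], [-1, -5, -3, 0, 0], [-1, -5, -3, 0, 0], [-1, -5, -3, 0, 0]]])

```text
clock: 15.88
ee_pos: [0.4571, -0.0114, 0.1603]
orientation: [-0.0, 0.997, 0.071, -0.0]
ft_force: [0.9, 0.6, -0.4]
grip_width: 0.008
grasp_force: 0.0
```

```bash
python3 - <<'E'
from h import *
rows([W((0,0),.1)],Y)
p,d=snap("wrist","w4")
cv2.imwrite("pics/w4v.png",np.clip(cv2.resize(p[:,:,::-1],(800,600),interpolation=cv2.INTER_CUBIC)*1.4,0,255).astype(np.uint8))
E
```

```text
pos [ 0.4571 -0.0114  0.1603] yaw 0.1427 F [ 0.9  0.6 -0.4] t 15.88
[10.79, 5.67, 6.03, -0.0]
```

View pics/w4v.png

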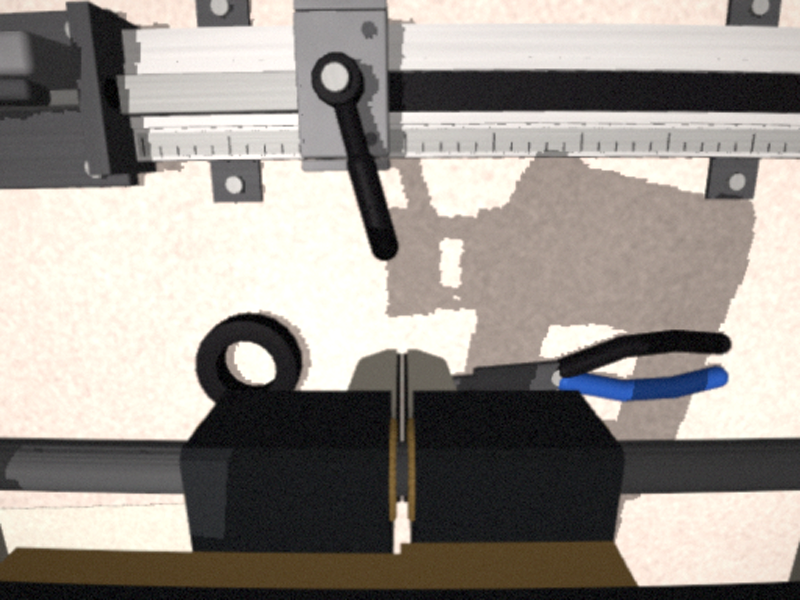

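The wrist view shows the bar held between the plate (left end near (120,93)) and the stop (right end near (297,92)), with the hub at (335,76) and the lever's end at (386,258), still free.

```bash
python3 - <<'E'
from h import *
w=lambda *q:[((x+.5)*.64-.5,(y+.5)*.64-.5) for x,y in q]
B=np.array([[np.cos(Y),np.sin(Y)],[-np.sin(Y),np.cos(Y)]])
h=pix("w4",w((336,76)),.083)[0,:2]; t=pix("w4",w((386,258)),.075)[0,:2]
d=B@(t-h); print("hub",h,"rel",B@(h-HUB),"tip",d,np.degrees(np.arctan2(d[1],-d[0])))
H=h
A=W(finger(-15,-1,15),.1,H); rows([A,A-[0,0,.04]],Y)
print("from there"); rows([W(finger(f,-1),.06,H) for f in (-15,-7.5,0,7.5,15,22.5,30,37.5,45,52.5,56,60)],Y,A-[0,0,.04],Y)
E
```

```text
hub [0.55927353 0.03252686] rel [-0.00043709  0.0856762 ] tip [-0.083267  -0.0211616] -14.259357694667495
pos [ 0.457  -0.0114  0.1602] yaw 0.1426 F [ 0.3  0.6 -0.5] t 15.93
[5.5, 2.75, 6.02, -0.0]
[5.5, 2.75, 10.02, -0.0]
from there
pos [ 0.457  -0.0114  0.1602] yaw 0.1426 F [ 0.3  0.6 -0.5] t 15.93
[-0.39, -1.45, 0.0, 0.0]
[-0.75, -2.3, 0.0, 0.0]
[-1.55, -3.19, 0.0, 0.0]
[-2.24, -4.08, 0.0, 0.0]
[-2.25, -4.97, 0.0, 0.0]
[-2.05, -5.84, 0.0, 0.0]
[-1.74, -6.68, 0.0, 0.0]
[-1.32, -7.47, 0.0, 0.0]
[-0.8, -8.2, 0.0, 0.0]
[-0.2, -8.85, 0.0, 0.0]
[0.12, -9.13, 0.0, 0.0]
[0.49, -9.42, 0.0, 0.0]
```

Call:
apply_moves(deltas=[[[-1, 3, 2, 0, 0], [-1, 5.5, 2.8, 2, 0], [-1, 5.5, 2.8, 6, 0], [-1, 5.5, 2.8, 10, 0], [-1, 5.5, 2.8, 10, 0]]])

```text
clock: 16.55
ee_pos: [0.5136, -0.031, 0.0579]
orientation: [-0.0, 0.997, 0.071, -0.003]
ft_force: [-1.0, -0.1, 0.5]
grip_width: 0.005
grasp_force: 0.0
```

```bash
sed -i 's/^HUB.*//' h.py; cat >> h.py <<'E'
H2=np.array([.5593,.0325])
E
python3 - <<'E'
from h import *
rows([W(finger(f,-1),.06,H2) for f in (-15,-7.5,0,7.5,15,22.5,30,37.5,45,52.5,56,60)],Y)
E
```

```text
pos [ 0.5136 -0.031   0.0579] yaw 0.1427 F [-1.  -0.1  0.5] t 16.55
[-0.21, -1.45, -0.21, -0.0]
[-0.57, -2.3, -0.21, -0.0]
[-1.37, -3.18, -0.21, -0.0]
[-2.06, -4.07, -0.21, -0.0]
[-2.08, -4.96, -0.21, -0.0]
[-1.88, -5.84, -0.21, -0.0]
[-1.57, -6.67, -0.21, -0.0]
[-1.15, -7.47, -0.21, -0.0]
[-0.63, -8.2, -0.21, -0.0]
[-0.03, -8.85, -0.21, -0.0]
[0.28, -9.13, -0.21, -0.0]
[0.66, -9.42, -0.21, -0.0]
```

Call:
apply_moves(deltas=[[[-1, -0.1, -1.0, 0, 0], [-1, -0.3, -1.8, 0, 0], [-1, -0.9, -2.7, 0, 0], [-1, -1.5, -3.5, 0, 0], [-1, -2.0, -4.4, 0, 0]]])

```text
clock: 17.18
ee_pos: [0.4885, 0.0101, 0.061]
orientation: [0.0, 0.997, 0.071, 0.0]
ft_force: [1.1, -3.4, 0.5]
grip_width: 0.004
grasp_force: 1.1
```

```bash
python3 - <<'E'
from h import *
rows([W(finger(f,-1),.06,H2) for f in (15,22.5,30,37.5,45,52.5,56,60)],Y)
E
```

```text
pos [0.4885 0.0101 0.061 ] yaw 0.1428 F [ 1.1 -3.4  0.5] t 17.18
[-0.18, -0.54, 0.1, -0.0]
[0.02, -1.41, 0.1, -0.0]
[0.33, -2.25, 0.1, -0.0]
[0.75, -3.04, 0.1, -0.0]
[1.27, -3.77, 0.1, -0.0]
[1.87, -4.42, 0.1, -0.0]
[2.19, -4.7, 0.1, -0.0]
[2.56, -4.99, 0.1, -0.0]
```

Call:
apply_moves(deltas=[[[-1, 0, -0.7, 0, 0], [-1, 0.1, -1.5, 0, 0], [-1, 0.4, -2.3, 0, 0], [-1, 0.8, -3.1, 0, 0], [-1, 1.3, -3.8, 0, 0]]])

```text
clock: 17.8
ee_pos: [0.4965, 0.0498, 0.0604]
orientation: [-0.0, 0.997, 0.071, -0.0]
ft_force: [-2.9, -1.8, 0.6]
grip_width: 0.006
grasp_force: 1.4
```

```bash
python3 - <<'E'
from h import *
rows([W(finger(f,-1),.06,H2) for f in (45,52.5,56,60,65)],Y)
E
```

```text
pos [0.4965 0.0498 0.0604] yaw 0.143 F [-2.9 -1.8  0.6] t 17.8
[-0.08, 0.05, 0.04, -0.0]
[0.52, -0.61, 0.04, -0.0]
[0.84, -0.89, 0.04, -0.0]
[1.21, -1.18, 0.04, -0.0]
[1.71, -1.51, 0.04, -0.0]
```

Call:
apply_moves(deltas=[[[-1, 0.2, -0.2, 0, 0], [-1, 0.5, -0.5, 0, 0], [-1, 0.7, -0.7, 0, 0], [-1, 0.8, -0.8, 0, 0], [-1, 0.8, -0.8, 0, 0]]])

```text
clock: 18.42
ee_pos: [0.5032, 0.0582, 0.0606]
orientation: [-0.0, 0.997, 0.071, 0.0]
ft_force: [-1.7, -0.0, -0.7]
grip_width: 0.005
grasp_force: 0.9
```

Call:
apply_moves(deltas=[[[-1, 0.1, -0.1, 0, 0], [-1, 0.2, -0.2, 0, 0], [-1, 0.3, -0.3, 0, 0], [-1, 0.3, -0.3, 0, 0], [-1, 0.3, -0.3, 0, 0]]])

```text
clock: 19.05
ee_pos: [0.5058, 0.0616, 0.0607]
orientation: [-0.0, 0.997, 0.071, 0.0]
ft_force: [-0.9, -1.3, -1.1]
grip_width: 0.005
grasp_force: 0.7
```

```bash
python3 - <<'E'
from h import *
rows([W(finger(f,-1),.06,H2) for f in (56,60,65)],Y)
E
```

```text
pos [0.5058 0.0616 0.0607] yaw 0.1428 F [-0.9 -1.3 -1.1] t 19.05
[-0.26, 0.15, 0.07, -0.0]
[0.12, -0.14, 0.07, -0.0]
[0.62, -0.47, 0.07, -0.0]
```

Call:
apply_moves(deltas=[[[-1, 0.1, -0.07, 0, 0], [-1, 0.2, -0.14, 0, 0], [-1, 0.3, -0.2, 0, 0], [-1, 0.35, -0.24, 0, 0], [-1, 0.35, -0.24, 0, 0]]])

```text
clock: 19.68
ee_pos: [0.5088, 0.0644, 0.0606]
orientation: [0.0, 0.997, 0.071, -0.0]
ft_force: [-4.4, -1.5, -0.2]
grip_width: 0.006
grasp_force: 1.9
```

Call:
apply_moves(deltas=[[[-1, 0.1, -0.06, 0, 0], [-1, 0.2, -0.12, 0, 0], [-1, 0.2, -0.12, 0, 0], [-1, 0.2, -0.12, 0, 0], [-1, 0.2, -0.12, 0, 0]]])

```text
clock: 20.3
ee_pos: [0.5096, 0.0652, 0.0603]
orientation: [0.001, 0.997, 0.071, -0.002]
ft_force: [-13.6, -8.4, 3.6]
grip_width: 0.005
grasp_force: 7.7
```

The firm end stop is reached at 16 N. Backing off, lifting clear, and checking.

Call:
apply_moves(deltas=[[[-1, -0.7, 0.5, 0, 0], [-1, -1.8, 1.2, 0, 0], [-1, -2, 1.5, -4, 0], [-1, -3, 1.5, -9, 0], [-1, -5, 1.5, -12, 0]]])

```text
clock: 20.92
ee_pos: [0.4633, 0.0436, 0.1832]
orientation: [-0.0, 0.997, 0.071, 0.001]
ft_force: [0.3, -0.8, -0.1]
grip_width: 0.005
grasp_force: 0.0
```

Call:
apply_moves(deltas=[[[-1, -0.5, -1.5, 0, 0], [-1, -0.5, -3, 0, 0], [-1, -0.5, -3, 0, 0], [-1, -0.5, -3, 0, 0], [-1, -0.5, -3, 0, 0]]])

```text
clock: 21.55
ee_pos: [0.4542, 0.0728, 0.1801]
orientation: [0.0, 0.997, 0.071, -0.0]
ft_force: [-0.3, 0.2, -0.1]
grip_width: 0.005
grasp_force: 0.0
```

```bash
python3 - <<'E'
from h import *
rows([W((0,0),.1,H2)],Y)
p,d=snap("wrist","w5")
cv2.imwrite("pics/w5v.png",np.clip(cv2.resize(p[:,:,::-1],(800,600),interpolation=cv2.INTER_CUBIC)*1.7,0,255).astype(np.uint8))
E
```

```text
pos [0.4542 0.0728 0.1801] yaw 0.1427 F [-0.3  0.2 -0.1] t 21.55
[9.83, 5.48, 8.01, -0.0]
```

View pics/w5v.png

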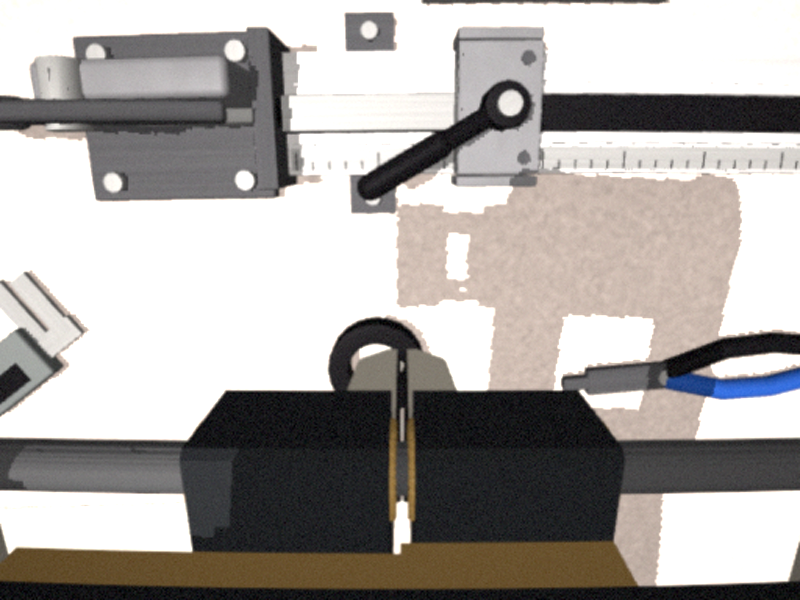

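The view shows the stop, bar (282–455, row 112) and plate (face near u≈280) in one closed row, with the lever swung left (hub (508,103), end (364,193)). Quick numeric check of the angle and bar length.

```bash
python3 - <<'E'
from h import *
w=lambda *q:[((x+.5)*.64-.5,(y+.5)*.64-.5) for x,y in q]
B=np.array([[np.cos(Y),np.sin(Y)],[-np.sin(Y),np.cos(Y)]])
h=pix("w5",w((509,103)),.083)[0,:2]; t=pix("w5",w((363,193)),.075)[0,:2]
d=B@(t-h); print("tip",d,np.degrees(np.arctan2(d[1],-d[0])))
a=pix("w5",w((365,188),(438,147)),.075)[:,:2]; d=B@(a[0]-a[1]); print("arm centre line",np.degrees(np.arctan2(d[1],-d[0])))
print("bar L rel hub",(B@(pix("w5",w((282,112)),.032)[0,:2]-h)), "stop L",(B@(pix("w5",w((457,80)),.052)[0,:2]-h)))
E
```

```text
tip [-0.04346508  0.07208522] 58.911367363160835
arm centre line 61.38341184197324
bar L rel hub [0.00052411 0.12149487] stop L [0.01482962 0.02232129]
```

```bash
python3 -c "
from cell import order; print(order.close_job())"
```

```text
the job is handed in; nothing more can be done
None
```

The job is handed in: I released the lever, pushed the stop until the bar seated against the zero plate (it held at 22 N), then pushed the lever back to its tight end (firm at 16 N, about 60° left of square), with the arm clear by about 21.6 s.

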